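Set the laboratory tilt stand on its gauge block stack

TASK

Set the angle of the tilt stand: raise its stiff hinged plate by the bar handle, lay the thicker of the two spare aluminium blocks flat on top of the block already under the plate, centred on it and running the same way, then bring the plate down gently and press on the bar with about 20 N, no more than 25 N, for a moment, so that the roller beds firmly on the stack. Leave the lower block where it is, leave the thinner spare block and the other things on the bench alone, and let go of everything at the end.

Things in the scene. Friction and masses are not known exactly. Their poses are not given: they have to be found in the camera images.
- stand: tilt stand fixed to the bench: grey base slab 320 x 160 x 20 mm carrying a hinged plate. Origin on the bench under the middle of the anvil, the part of the slab (top 20 mm above the bench) where the stack stands. x points to the hinge (away from the robot), y along the hinge, z up; slab from x -90 to +230, y -80 to +80 mm. The plate's free end, with roller and bar, is over the anvil
- hinge (a point): middle of the hinge axis: x = +190 mm, y = 0, 32 mm above the bench in the stand's frame; axis along y. The roller (24 mm thick, 100 mm long, along y, 200 mm from this axis under the plate's free end) is on a locked height setting that is 0 to 24 mm down from the plate and not known, so the plate comes to rest on the full 70 mm stack somewhere between 0.357 and 0.475 rad: to be found by feel
- plate (a joint): plate angle in rad, 0 = level, grows as the free end rises, stop at 1.25. Aluminium, 225 x 120 x 10 mm, 0.55 kg with roller; ends 215 mm from the hinge axis, top face 22 mm above the line hinge axis - roller axis (roller set fully up). Stiff hinge: stays where left; at the bar it moves at about 10 N up, 6 N down. At 1.15 rad a gripper has room to come straight down over the stack
- bar (a point): middle of the bar handle, a round steel bar 14 mm in diameter, 114 mm long, along the stand's y, on two 10 mm posts 100 mm apart at the plate's free end. Its centre is 205 mm from the hinge axis along the plate and 67 mm above the axis square to the plate, 45 mm above its top: it can be pinched from above, one finger towards the hinge, and turns in the grip as the plate swings
- lower_block: aluminium block 110 x 40 x 30 mm (x, y, z) standing loose on the anvil under the roller, its x along the stand's x; origin at the centre of its underside
- thick_block: the thicker spare aluminium block, 90 x 36 x 40 mm (x, y, z), 0.36 kg or so, lying loose on the bench to the right of the stand; origin at the centre of its underside; x along its length
- thin_block: the thinner spare aluminium block, 90 x 36 x 25 mm (x, y, z), lying loose on the bench near the thicker one; not to be used; origin at the centre of its underside
- mouse: black computer mouse 100 x 58 x 31 mm, bystander; origin at the centre of its underside
- tip_rack: clear box of pipette tips 120 x 85 x 55 mm, bystander; origin at the centre of its underside
- mask_box: cardboard box of face masks 190 x 100 x 75 mm, bystander; origin at the centre of its underside
Not all that is in view belongs to the job. What is shaped like the lower_block but pink or yellow is not meant.

How it is judged:
By the outcome, as a careful person would: the job done as asked, in the order asked, and still so for the second after the job is handed in, with the robot touching nothing.
It also fails if it takes over 72 s, if anything falls off the work surface, if the arm or the gripper's body presses on something with over 40 N, if the wrist force passes 120 N, or if a joint passes its speed limit or range.

ROBOT

A 7-joint arm with a two-finger parallel gripper is mounted at the origin on the work surface. World frame = base frame: x ahead of the robot, y to its left, z up, the work surface at z = 0. Lengths are in m, angles in rad, forces in N, time in s.
With the tool pointing down it reaches from about 0.4 to 0.875 m from the base axis. Payload 4.4 kg.
Tool frame: the origin (TCP) lies between the finger pads; the fingertips stand 25 mm ahead of it and the grasp point (between the pads) lies 6 mm ahead of it; x points along the fingers, z is the direction in which the jaws open and shut, and the axes are right-handed (so a half turn about x gives the same grasp; the last joint's range is limited). The gripper opens to 85 mm and grips with 20 to 120 N. Pads are 22 mm wide; open, the fingers measure 114 mm over their backs; the gripper's body (76 mm by 85 mm) begins 54 mm behind the grasp point. The pads swing forward as they close: fully open they stand 13 mm farther back than shut.
Start: joints at [-1.219, 0.628, 0.038, 1.517, -0.027, 0.996, -0.02], TCP at [0.264, 0.594, 0.256] pointing down, gripper open.
Joint ranges: [-3.06, 3.06], [-0.37, 2.12], [-1.25, 1.32], [0.18, 2.47], [-1.1, 4.24], [0.23, 1.98], [-2.94, 2.94]. Speed limits (rad/s): [2.57, 2.57, 3.14, 3.14, 3.14, 3.14, 3.14].

INTERFACE

Orientations are given as a unit quaternion [w, x, y, z].
In Python, from workcell import r gives the robot as it stands.
- The arm moves only by the tool arm_command, never from a script. Its arguments are lists of equal length, an entry for each row: "translation": the shift along the tool's x, y, z normalised to -1 to 1, where 1 is 0.5 m, a list of three; "turn": the turn about the tool's x normalised to -1 to 1, where 1 is 180 degrees. A call has 1 to 20 rows; each row shifts and turns the commanded pose from where the row before left it, along the tool's axes as they then stand; what a row does not reach is not made up. A row lasts 1/8 s, in which the tool goes at most 62.5 mm and 10.7 degrees, less where a joint would pass 70% of its speed; a pose out of reach is approached as far as the arm can. A call with a number of a shift or a turn outside -1 to 1 is refused whole. A call with a gripper value outside its range is refused whole. "claw" is the gripper command: -1 is fully open, 1 is shut, values between are in proportion, set as the call begins (left out, the last holds). The fingers move at their own pace and stop on an object; "newtons" is the grip in N (left out, the last holds). Time passes only in rows, so rows that do not move let the fingers close. It gives the time, the measured TCP pose, the force and the opening at its end, in the units of the state.
- r.sense(): the state, without advancing time (a new reading comes with each control period).
- r.read_camera(name): name is "side" or "top" or "wrist"; returns the picture (420x560x3 uint8, red, green, blue); there is no depth.
- r.camera_info(name): a dict with "fx", "fy", "cx", "cy" (pixels), "camera_from_world" (4x4, takes a point from world to camera coordinates). Camera axes: x right, y up, looking along -z (the intrinsics and any distortion apply to the point x, -y, -z); pixel columns grow to the right and rows downward; lengths in m; the calibration is good to about 2 mm. A picture is of the moment at which its call begins: read the wrist's pose just before it. camera_info takes no time and is no camera call; for the wrist camera it gives the pose at the moment of the call.
- r.hand_in(): hands the job in, once; it reports no verdict.
Trained networks look in the newest picture that a camera, given by its name, has taken for a name from the list of things; names that differ only in an ending like _2 or _b are one class to them, and where a whole thing is asked for, a point or a joint stands for the part that bears it (a point fixed in the world has none). Each returns a list of dicts, best first, with "p" (0 to 1); they miss things now and then, are a little off and sometimes report something else, mostly with a low value. They report only what shows in the picture. A call takes as long as a camera call. They do not tell look-alikes from the thing itself.
- r.spot_in(camera, target): "location" ([row, column] in pixels, amid what is visible of it).
- r.cut_out(camera, target): "pixels" (420x560 bool, what is visible of it) and "location" ([row, column] in pixels, amid what is visible of it).
- r.spot_point(camera, target): "location" ([row, column] in pixels: a listed point, or the origin of a listed thing).
The state is a dict: "time": time; "q": joint angles; "qd": joint speeds; "tau": joint torques, N m; "eef_pos": TCP position; "tcp_rot": TCP orientation; "ft_force": force on the tool from outside, world axes, zero at the start; "torque": the same for the moment, N m; "gripper_width": finger opening in m.
Only numpy, scipy, OpenCV 4.12 (cv2) and the standard library are available. Lean on these libraries where they do the work, as an engineer would, in place of code of your own. Each camera call takes 0.05 s, during which the arm holds its last target. There are 200 camera calls.

## Working session

There is one attempt and no reset: what is moved stays moved. The work goes in short steps, Python scripts to look and compute and a tool call to move; the robot and the scene stay as the last step left them, time stands still between calls to the robot, and variables do not carry over. Pictures are saved under pics/ and viewed, about 8 in all and at most 12, crops included, and the job is handed in when it is done.

Besides the shell and the picture viewer there is one more tool, called in YAML: its name, and indented under it one key for each argument. arm_command: Moves the arm, as the interface text tells. Its arguments: {"type":"object","properties":{"translation":{"type":"array"},"turn":{"type":"array"},"claw":{"type":"number"},"newtons":{"type":"number"}},"required":["translation","turn"]}

```bash
ls; mkdir -p pics
python3 - <<'E'
from workcell import r
import cv2,numpy as np
s=r.sense();print({k:np.round(v,3).tolist() for k,v in s.items()})
for c in("side","top"):
    im=r.read_camera(c);cv2.imwrite(f"pics/{c}0.png",im[:,:,::-1])
    i=r.camera_info(c);print(c,i)
    for n in("thick_block","thin_block","lower_block","stand","bar","hinge"):
        print(n,[(round(d["p"],2),np.round(d["location"]).tolist()) for d in r.spot_point(c,n)][:4])
E
```

```text
pics
{'time': 0.0, 'q': [-1.219, 0.629, 0.038, 1.518, -0.027, 0.996, -0.02], 'qd': [-0.0, 0.0, 0.0, 0.001, 0.001, 0.002, -0.0], 'tau': [0.001, -56.339, 1.227, -19.345, 0.011, 0.011, -0.0], 'eef_pos': [0.263, 0.594, 0.255], 'tcp_rot': [0.592, -0.386, 0.593, 0.385], 'ft_force': [-0.182, 0.301, -0.63], 'torque': [-0.035, -0.023, 0.035], 'gripper_width': 0.085}
side {'fx': 497.2051749363713, 'fy': 497.2051749363713, 'cx': 284.2865740709864, 'cy': 205.95924334739763, 'camera_from_world': array([[ 0.73239356, -0.68050986,  0.02249424, -0.40410974],
       [ 0.38211585,  0.43814427,  0.81364432, -0.27587308],
       [-0.56354871, -0.58731245,  0.58092765, -1.2891907 ],
       [ 0.        ,  0.        ,  0.        ,  1.        ]])}
thick_block [(0.85, [280.0, 314.0])]
thin_block [(0.74, [258.0, 352.0])]
lower_block [(0.96, [262.0, 242.0]), (0.91, [195.0, 226.0]), (0.68, [174.0, 262.0]), (0.56, [238.0, 216.0])]
stand [(0.88, [215.0, 269.0])]
bar [(0.92, [172.0, 276.0])]
hinge [(0.94, [194.0, 318.0])]
top {'fx': 540.8628533499148, 'fy': 540.8628533499148, 'cx': 271.4885551970077, 'cy': 210.26584446820672, 'camera_from_world': array([[-7.31266837e-02, -9.97322582e-01,  3.95532179e-04,
         1.58509848e-02],
       [ 9.77481447e-01, -7.15931461e-02,  1.98505521e-01,
        -5.59888553e-01],
       [-1.97945721e-01,  1.49026758e-02,  9.80099690e-01,
        -1.32886110e+00],
       [ 0.00000000e+00,  0.00000000e+00,  0.00000000e+00,
         1.00000000e+00]])}
thick_block [(0.84, [255.0, 355.0])]
thin_block [(0.78, [196.0, 356.0])]
lower_block [(0.98, [168.0, 151.0]), (0.88, [219.0, 232.0]), (0.88, [236.0, 161.0]), (0.82, [297.0, 232.0])]
stand [(0.79, [219.0, 234.0]), (0.62, [199.0, 232.0])]
bar [(0.86, [201.0, 231.0]), (0.72, [202.0, 425.0])]
hinge [(0.7, [153.0, 247.0]), (0.7, [202.0, 233.0])]
```

View pics/side0.png

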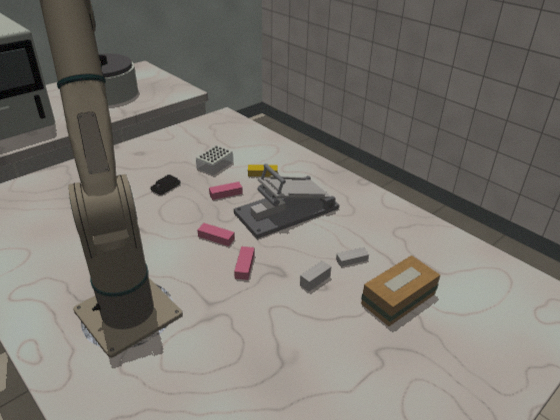

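View pics/top0.png

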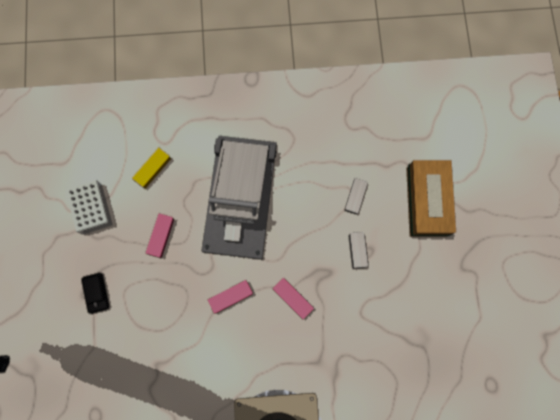

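The side picture shows the thick spare at about (275,315) and the thin one at (257,352). In the top picture the same two are at about (250,359) and (196,356). The stand with the lower block is at top (232,233). The pink and yellow blocks are look-alikes of the lower block: top (168,151), (236,161), (297,232) and (299,294). I'll fit box silhouettes in both cameras, and look at a close crop.

```bash
cat > h.py <<'E'
from workcell import r
import cv2,numpy as np
from scipy.optimize import minimize
def proj(i,P):
    P=np.atleast_2d(P);c=(i["camera_from_world"]@np.c_[P,np.ones(len(P))].T).T
    return np.c_[i["cx"]+i["fx"]*c[:,0]/-c[:,2], i["cy"]-i["fy"]*c[:,1]/-c[:,2]]
def ray(i,rc,z):
    "world point on plane z seen at [row,col]"
    T=i["camera_from_world"];R=T[:3,:3];o=-R.T@T[:3,3]
    d=R.T@np.array([(rc[1]-i["cx"])/i["fx"],-(rc[0]-i["cy"])/i["fy"],-1]);return o+d*(z-o[2])/d[2]
def box(p,L,W,z0,z1):
    c,s=np.cos(p[2]),np.sin(p[2])
    return np.array([[p[0]+c*a-s*b,p[1]+s*a+c*b,z] for a in(-L/2,L/2) for b in(-W/2,W/2) for z in(z0,z1)])
def sil(i,pts,k=8):
    m=np.zeros((420*1,560*1),np.uint8)
    q=cv2.convexHull(np.float32(proj(i,pts)))
    cv2.fillPoly(m,[np.int32(np.round(q*256))],1,shift=8);return m>0
def fit(views,p0,L,W,z0,z1):
    "views: [(info,mask)]; returns pose x,y,yaw and mean IoU"
    def f(p):
        t=0
        for i,m in views:
            s=sil(i,box(p,L,W,z0,z1));t+=(s&m).sum()/max((s|m).sum(),1)
        return -t/len(views)
    best=None
    for a in np.arange(0,np.pi,np.pi/8):
        o=minimize(f,[p0[0],p0[1],a],method="Nelder-Mead",options=dict(initial_simplex=[[p0[0]+dx,p0[1]+dy,a+da] for dx,dy,da in((0,0,0),(.015,0,.1),(0,.015,-.1),(-.01,-.01,.3))],xatol=1e-4,fatol=1e-4))
        if best is None or o.fun<best.fun:best=o
    return best.x,-best.fun
E
python3 - <<'E'
from h import *
I={c:r.camera_info(c) for c in("side","top")}
M={}
for c in I:
    im=r.read_camera(c)
    for n in("thick_block","thin_block","lower_block"):
        M[c,n]=r.cut_out(c,n)[:5]
        print(c,n,[(round(d["p"],2),np.round(d["location"]).tolist(),int(d["pixels"].sum())) for d in M[c,n]])
    if c=="top": im1=cv2.resize(im[125:275,195:380],None,fx=4,fy=4,interpolation=cv2.INTER_CUBIC)
    else: im2=cv2.resize(im[150:300,225:375],None,fx=4,fy=4,interpolation=cv2.INTER_CUBIC)
cv2.imwrite("pics/c1.png",im1[:,:,::-1]);cv2.imwrite("pics/c2.png",im2[:,:,::-1])
for n in("thick_block","thin_block"):
    v=[(I[c],M[c,n][0]["pixels"]) for c in I]
    p0=ray(I["top"],M["top",n][0]["location"],.02)
    print(n,p0,[(h,fit(v,p0,.09,.036,0,h)) for h in(.025,.04)])
    for c in I: print(c,[(h,fit([(I[c],M[c,n][0]["pixels"])],p0,.09,.036,0,h)) for h in(.025,.04)])
# coarse stand from points
print("bar",[np.round(ray(I["top"],(201,231),z),3) for z in(.1,.12)],"hinge",ray(I["side"],(194,318),.032),ray(I["top"],(153,247),.032),"anvil",ray(I["top"],(219,234),0),ray(I["side"],(215,269),0))
E
```

```text
side thick_block [(0.73, [277.0, 316.0], 592)]
side thin_block []
side lower_block [(0.79, [262.0, 244.0], 479), (0.76, [209.0, 265.0], 428), (0.76, [232.0, 214.0], 527), (0.69, [193.0, 221.0], 389)]
top thick_block [(0.81, [255.0, 359.0], 594)]
top thin_block [(0.55, [193.0, 354.0], 487)]
top lower_block [(0.83, [236.0, 158.0], 700), (0.82, [234.0, 230.0], 337), (0.73, [169.0, 152.0], 755), (0.62, [296.0, 232.0], 725), (0.62, [299.0, 295.0], 663)]
thick_block [ 0.43211766 -0.24239274  0.02      ] [(0.025, (array([ 0.446346  , -0.24020183,  0.07107118]), np.float64(0.8480143609284412))), (0.04, (array([ 0.4457233 , -0.23973915,  0.03628007]), np.float64(0.9269398615759802)))]
side [(0.025, (array([ 0.45742263, -0.23165071,  0.0446056 ]), np.float64(0.9026845637583892))), (0.04, (array([ 0.44954225, -0.2378408 ,  3.18395779]), np.float64(0.9485530546623794)))]
top [(0.025, (array([ 0.44576711, -0.24204016,  3.15998941]), np.float64(0.967266775777414))), (0.04, (array([ 0.44531239, -0.23902317,  3.19257592]), np.float64(0.9362041467304625)))]Traceback (most recent call last):
  File "<stdin>", line 13, in <module>
IndexError: list index out of range
```

View pics/c1.png

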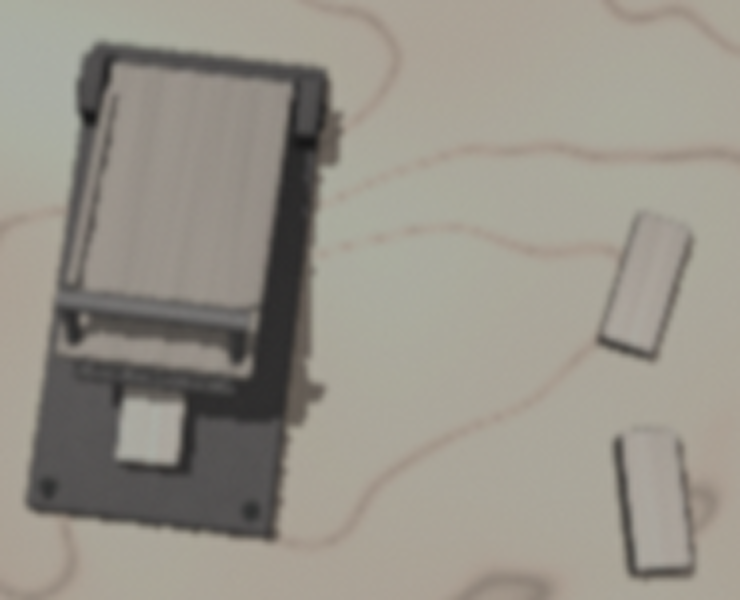

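View pics/c2.png

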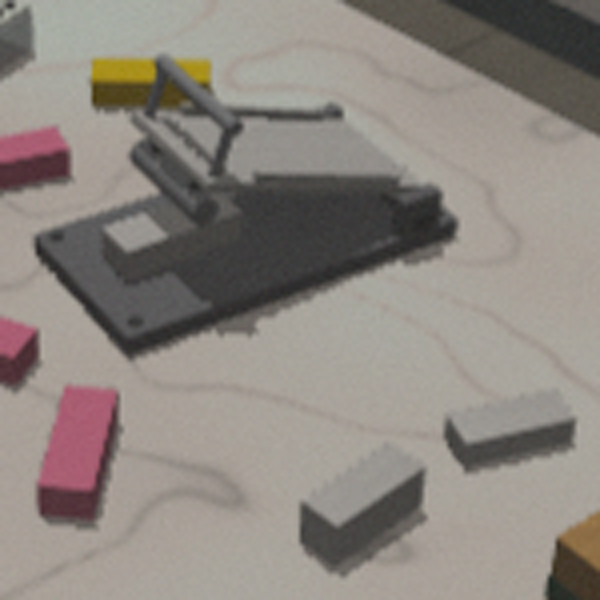

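The close crops show that the nearer spare, at top (255,359) and side (277,316), is clearly taller, so it is the thick one. The block at (193,354) is thin. The stand's slab corners are clear, so I'll fit the stand pose from them.

Run:
```python
from h import *
from scipy.optimize import least_squares
from scipy.spatial.transform import Rotation as R
I={c:r.camera_info(c) for c in("side","top")}
def W(p,P): 
    P=np.atleast_2d(P);c,s=np.cos(p[2]),np.sin(p[2]);return np.c_[p[0]+c*P[:,0]-s*P[:,1],p[1]+s*P[:,0]+c*P[:,1],P[:,2]]
nl,nr,fl,fr=[-.09,.08,.02],[-.09,-.08,.02],[.23,.08,.02],[.23,-.08,.02]
ot=[(nl,(202,251.5)),(nr,(263.7,258.7)),(fl,(219.3,136.3)),(fr,(276.3,142.7))]
os=[(nl,(234.3,209.5)),(nr,(257.7,235.3)),(fr,(339,205))]
def res(p,use):
    e=[]
    for c,o in use: e.append((proj(I[c],W(p,[a for a,_ in o]))-np.array([b for _,b in o])).ravel())
    return np.concatenate(e)
for use in([("top",ot)],[("side",os)],[("top",ot),("side",os)]):
    s=least_squares(res,[.55,.05,0],args=(use,));p=s.x;print(np.round(p,4),np.round(s.fun,1))
# plate angle from bar ends, both cameras (crop px -> image px)
bt=np.array([[195+57/4,125+297/4],[195+256/4,125+322/4]]);bs=np.array([[225+162/4,150+62/4],[225+237/4,150+127/4]])
def fb(t):
    x=.19-.205*np.cos(t[0])+.067*np.sin(t[0]);z=.032+.205*np.sin(t[0])+.067*np.cos(t[0])
    B=W(p,[[x,.057,z],[x,-.057,z]]);return np.r_[(proj(I["top"],B)-bt).ravel(),(proj(I["side"],B)-bs).ravel()]
s=least_squares(fb,[.2]);print("theta",s.x,np.round(s.fun,1))
for t in(s.x[0],1.17):
    x=.19-.205*np.cos(t)+.067*np.sin(t);z=.032+.205*np.sin(t)+.067*np.cos(t);print("bar",W(p,[x,0,z]))
print("lower block near-top corners",[ray(I["top"],(125+a/4,195+b/4),.05) for b,a in((115,460),(183,467))])
c,s_=np.cos(p[2]),np.sin(p[2])
for b,a in((115,460),(183,467)):
    d=ray(I["top"],(125+a/4,195+b/4),.05)-[p[0],p[1],0];print("in stand",c*d[0]+s_*d[1],-s_*d[0]+c*d[1])
q=r.sense()["tcp_rot"];print(np.round(R.from_quat(q,scalar_first=True).as_matrix(),4))
```

```text
[ 0.5425  0.0664 -0.1877] [ 0.   0.9 -0.3  0.7 -0.8 -0.9  1.  -0.9]
[ 0.5433  0.0637 -0.1778] [-1.1 -0.2  0.   0.2  1.1 -0.4]
[ 0.543   0.0655 -0.1849] [ 0.4  0.8  0.1  0.5 -0.7 -1.1  1.1 -1.2 -1.5 -0.5 -0.7 -0.   0.8 -0.3]
theta [0.35041998] [ 1.5  0.4 -0.3 -0.6 -0.2 -0.1  0.2  0.4]
bar [[0.56310078 0.06178832 0.16530324]]
bar [[0.7117731  0.03398095 0.24689404]]
lower block near-top corners [array([0.49268951, 0.10155315, 0.05      ]), array([0.48504877, 0.05870222, 0.05      ])]
in stand -0.056063104119155806 0.02614192116617419
in stand -0.05569547220373032 -0.017383334519764315
[[-0.     -0.914   0.4057]
 [-0.      0.4057  0.914 ]
 [-1.      0.     -0.    ]]
```

Stand pose is about (0.543, 0.066), yaw −0.185, with residuals around 1 px. The plate is at about 0.35 rad and the bar at (0.563, 0.062, 0.165). These all fit the given sizes. Next I turn the jaws along the stand's x and go above the bar.

arm_command:
  translation:
    - [0, 0, 0]
    - [0, 0, 0]
    - [0, 0, 0]
    - [0, 0, 0]
    - [0, 0, 0]
    - [0, 0, 0]
    - [0, 0, 0]
    - [0, 0, 0]
    - [0, -0.078, 0.0655]
    - [0, -0.078, 0.0655]
    - [0, -0.078, 0.0655]
    - [0, -0.078, 0.0655]
    - [0, -0.078, 0.0655]
    - [0, -0.078, 0.0655]
    - [0, -0.078, 0.0655]
    - [0, -0.078, 0.0655]
    - [0, -0.078, 0.0655]
    - [0, -0.078, 0.0655]
    - [0, -0.078, 0.0655]
    - [0, -0.078, 0.0655]
  turn: [0.0533, 0.0533, 0.0533, 0.0533, 0.0533, 0.0533, 0.0533, 0.0533, 0, 0, 0, 0, 0, 0, 0, 0, 0, 0, 0, 0]
  claw: -0.2
  newtons: 40

```text
time: 3.6
eef_pos: [0.5639, 0.0601, 0.2565]
tcp_rot: [0.704, 0.066, 0.704, -0.066]
ft_force: [0.4, 0.2, 0.5]
gripper_width: 0.0515
```

```bash
cat >> h.py <<'E'
from scipy.spatial.transform import Rotation as Rot
def go(tgt,yaw=None):
    "normalised tool-axis shift (after the turn) and turn to reach world tgt / jaw yaw"
    s=r.sense();M=Rot.from_quat(s["tcp_rot"],scalar_first=True).as_matrix()
    y0=np.arctan2(M[1,2],M[0,2]);y=y0 if yaw is None else yaw
    d=np.array(tgt)-s["eef_pos"];z=np.array([np.cos(y),np.sin(y)]);yy=np.array([-z[1],z[0]])
    print("yaw",round(y0,4),"shift",np.round(np.array([-d[2],d[:2]@yy,d[:2]@z])/.5,4),"turn",round(-(((y-y0)+np.pi)%(2*np.pi)-np.pi)/np.pi,4))
E
python3 - <<'E'
from h import *
im=r.read_camera("wrist");cv2.imwrite("pics/w1.png",im[:,:,::-1]);i=r.camera_info("wrist")
for n in("bar","hinge"):
  for d in r.spot_point("wrist",n)[:3]: print(n,round(d["p"],2),d["location"],ray(i,d["location"],.165 if n=="bar" else .032))
go((.563,.062,.173))
E
```

```text
bar 0.85 [211.0, 279.2] [0.56906813 0.05711669 0.165     ]
hinge 0.98 [172.7, 437.9] [0.73570537 0.02060337 0.032     ]
yaw -0.1927 shift [ 0.1671  0.0082 -0.004 ] turn -0.0
```

View pics/w1.png

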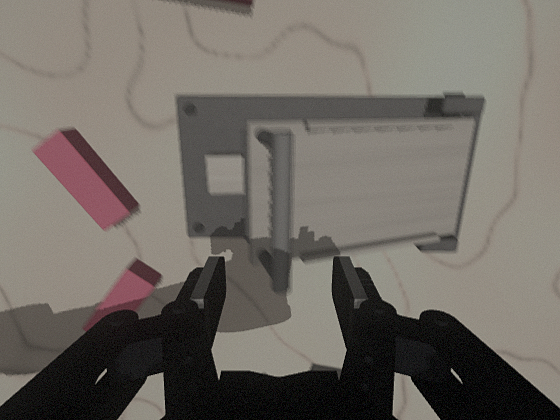

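The wrist view shows the bar upright at column ~282 (rows 130–290), between the fingers at columns 222 and 335. Slab corners are at about (95,176), (237,190), (97,486) and (250,456) in row, column. I'll check the stand pose against these.

Run:
```python
from h import *
from scipy.optimize import least_squares
i=r.camera_info("wrist")
P=np.array([[-.09,.08,.02],[-.09,-.08,.02],[.23,.08,.02],[.23,-.08,.02]])
o=np.array([[176,95],[190,237],[486,97],[456,250]])
def W(p): c,s=np.cos(p[2]),np.sin(p[2]);return np.c_[p[0]+c*P[:,0]-s*P[:,1],p[1]+s*P[:,0]+c*P[:,1],P[:,2]]
s=least_squares(lambda p:(proj(i,W(p))-o).ravel(),[.543,.066,-.185]);print(s.x,np.round(s.fun,1))
for rc in o: print(ray(i,rc[::-1],.02))
for z in (.16,.165,.17): print("bar ends",[np.round(ray(i,rc,z),3) for rc in((130,283),(290,281))])
```

```text
[ 0.54822506  0.06135826 -0.21336353] [-0.1 -0.3 -3.7  1.8  1.7  4.6  1.9 -6.2]
[0.47720467 0.15826323 0.02      ]
[0.4482023  0.00355574 0.02      ]
[0.78824975 0.09574293 0.02      ]
[ 0.75362159 -0.07329235  0.02      ]
bar ends [array([0.578, 0.116, 0.16 ]), array([0.555, 0.001, 0.16 ])]
bar ends [array([0.578, 0.116, 0.165]), array([0.555, 0.004, 0.165])]
bar ends [array([0.578, 0.117, 0.17 ]), array([0.556, 0.007, 0.17 ])]
```

arm_command:
  translation:
    - [0.034, 0.0004, 0.0004]
    - [0.034, 0.0004, 0.0004]
    - [0.034, 0, 0.0004]
    - [0.034, 0, 0.0004]
    - [0.031, 0, 0.0004]
    - [0, 0, 0]
  turn: [0, 0, 0, 0, 0, 0]

```text
time: 4.5
eef_pos: [0.5632, 0.0615, 0.1713]
tcp_rot: [0.703, 0.066, 0.705, -0.066]
ft_force: [-0.2, -0.2, 0.5]
gripper_width: 0.0514
```

arm_command:
  translation:
    - [0, 0, 0]
    - [0, 0, 0]
    - [0, 0, 0]
    - [0, 0, 0]
    - [0, 0, 0]
    - [0, 0, 0]
  turn: [0, 0, 0, 0, 0, 0]
  claw: 1
  newtons: 40

```text
time: 5.25
eef_pos: [0.5643, 0.0616, 0.1734]
tcp_rot: [0.704, 0.066, 0.704, -0.066]
ft_force: [-1.0, 1.1, 5.9]
gripper_width: 0.0124
```

```bash
python3 -c "
import numpy as np
t=np.linspace(.35,1.17,21);x=.19-.205*np.cos(t)+.067*np.sin(t);z=.032+.205*np.sin(t)+.067*np.cos(t)
print([[round(-a/.5,4),0,round(b/.5,4)] for a,b in zip(np.diff(z),np.diff(x))])"
```

```text
[[np.float64(-0.0137), 0, np.float64(0.0112)], [np.float64(-0.0132), 0, np.float64(0.0118)], [np.float64(-0.0127), 0, np.float64(0.0123)], [np.float64(-0.0122), 0, np.float64(0.0128)], [np.float64(-0.0117), 0, np.float64(0.0133)], [np.float64(-0.0111), 0, np.float64(0.0138)], [np.float64(-0.0105), 0, np.float64(0.0142)], [np.float64(-0.0099), 0, np.float64(0.0146)], [np.float64(-0.0093), 0, np.float64(0.015)], [np.float64(-0.0087), 0, np.float64(0.0154)], [np.float64(-0.0081), 0, np.float64(0.0157)], [np.float64(-0.0074), 0, np.float64(0.016)], [np.float64(-0.0068), 0, np.float64(0.0163)], [np.float64(-0.0061), 0, np.float64(0.0166)], [np.float64(-0.0054), 0, np.float64(0.0168)], [np.float64(-0.0047), 0, np.float64(0.017)], [np.float64(-0.004), 0, np.float64(0.0172)], [np.float64(-0.0033), 0, np.float64(0.0174)], [np.float64(-0.0026), 0, np.float64(0.0175)], [np.float64(-0.0019), 0, np.float64(0.0176)]]
```

arm_command:
  translation:
    - [-0.0137, 0, 0.0112]
    - [-0.0132, 0, 0.0118]
    - [-0.0127, 0, 0.0123]
    - [-0.0122, 0, 0.0128]
    - [-0.0117, 0, 0.0133]
    - [-0.0111, 0, 0.0138]
  turn: [0, 0, 0, 0, 0, 0]

```text
time: 6.0
eef_pos: [0.5972, 0.0552, 0.2093]
tcp_rot: [0.7, 0.066, 0.708, -0.066]
ft_force: [-9.9, 2.1, -5.4]
gripper_width: 0.0127
```

arm_command:
  translation:
    - [-0.0105, 0, 0.0142]
    - [-0.0099, 0, 0.0146]
    - [-0.0093, 0, 0.015]
    - [-0.0087, 0, 0.0154]
    - [-0.0081, 0, 0.0157]
    - [-0.0074, 0, 0.016]
    - [-0.0068, 0, 0.0163]
    - [-0.0061, 0, 0.0166]
    - [-0.0054, 0, 0.0168]
    - [-0.0047, 0, 0.017]
    - [-0.004, 0, 0.0172]
    - [-0.0033, 0, 0.0174]
    - [-0.0026, 0, 0.0175]
    - [-0.0019, 0, 0.0176]
    - [0, 0, 0]
  turn: [0, 0, 0, 0, 0, 0, 0, 0, 0, 0, 0, 0, 0, 0, 0]

```text
time: 7.88
eef_pos: [0.7129, 0.0327, 0.2584]
tcp_rot: [0.704, 0.066, 0.704, -0.066]
ft_force: [-8.2, 0.3, 10.6]
gripper_width: 0.0127
```

arm_command:
  translation:
    - [0, 0, 0]
    - [0, 0, 0]
    - [0, 0, 0]
    - [0, 0, 0]
    - [-0.02, 0, 0]
    - [-0.04, 0, 0]
    - [-0.06, 0, 0]
    - [-0.06, 0, 0]
    - [0, 0, 0]
  turn: [0, 0, 0, 0, 0, 0, 0, 0, 0]
  claw: 0.3

```text
time: 9.0
eef_pos: [0.7143, 0.0331, 0.3482]
tcp_rot: [0.706, 0.066, 0.702, -0.066]
ft_force: [0.5, -0.2, 0.6]
gripper_width: 0.0299
```

Run:
```python
from h import *
I={c:r.camera_info(c) for c in("side","top")}
B={}
for c in I:
    im=r.read_camera(c);B[c]=im
    for n in("bar","lower_block"):
        print(c,n,[(round(d["p"],2),np.round(d["location"],1).tolist()) for d in r.spot_point(c,n)][:5])
    for d in r.cut_out(c,"lower_block")[:6]: print(c,round(d["p"],2),np.round(d["location"]),d["pixels"].sum())
a=cv2.resize(B["top"][140:270,190:290],None,fx=4.6,fy=4.6,interpolation=cv2.INTER_CUBIC)[:598]
cv2.imwrite("pics/t2.png",a[:,:,::-1]);a=cv2.resize(B["side"][130:250,210:350],None,fx=5,fy=5,interpolation=cv2.INTER_CUBIC);cv2.imwrite("pics/s2.png",a[:,:,::-1])
```

```text
side bar [(0.67, [135.7, 315.9])]
side lower_block [(0.98, [212.1, 269.7]), (0.94, [193.4, 225.3]), (0.87, [236.6, 214.9]), (0.73, [175.7, 261.2]), (0.63, [265.2, 243.0])]
side 0.98 [233. 212.] 556
side 0.8 [193. 222.] 364
side 0.75 [207. 269.] 484
side 0.7 [169. 262.] 341
side 0.63 [263. 243.] 492
top bar [(0.82, [129.2, 236.8])]
top lower_block [(0.94, [301.6, 292.3]), (0.81, [170.7, 152.6]), (0.44, [221.2, 229.0]), (0.43, [237.7, 159.0])]
top 0.7 [168. 150.] 725
top 0.59 [229. 234.] 156
top 0.48 [291. 248.] 50
top 0.46 [226. 157.] 156
```

View pics/s2.png

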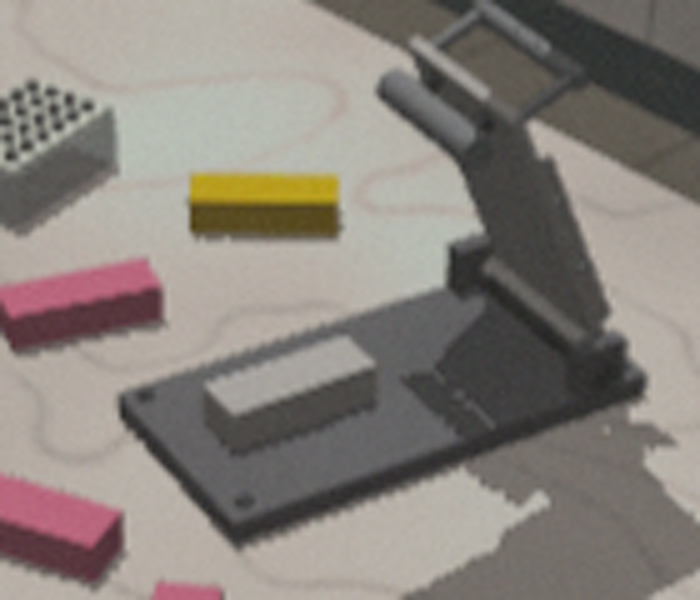

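The side crop shows the plate standing near 1.15 rad and the lower block free, with its top face at crop (205–376, 338–415). I'll hover over the lower block to measure it with the wrist camera.

arm_command:
  translation:
    - [0, -0.009, -0.0712]
    - [0, -0.009, -0.0712]
    - [0.01, -0.009, -0.0712]
    - [0.02, -0.009, -0.0712]
    - [0.03, -0.009, -0.0712]
    - [0, 0, 0]
  turn: [0, 0, 0, 0, 0, 0]
  claw: -1

```text
time: 10.15
eef_pos: [0.5303, 0.0447, 0.3135]
tcp_rot: [0.702, 0.066, 0.706, -0.066]
ft_force: [0.3, 0.3, 0.8]
gripper_width: 0.0854
```

Run:
```python
from h import *
import pickle
i=r.camera_info("wrist");im=r.read_camera("wrist");cv2.imwrite("pics/w2.png",im[:,:,::-1])
d=r.cut_out("wrist","lower_block");print([(round(x["p"],2),np.round(x["location"]),x["pixels"].sum()) for x in d])
pickle.dump((i,d),open("w2.pkl","wb"))
for x in d[:3]:
    print(fit([(i,x["pixels"])],ray(i,x["location"],.05),.11,.04,.02,.05))
j=r.camera_info("side");r.read_camera("side")
for x in r.cut_out("side","lower_block"):
    l=x["location"]
    if abs(l[0]-207)<12 and abs(l[1]-267)<15: print("side",fit([(j,x["pixels"])],ray(j,l,.05),.11,.04,.02,.05))
k=r.camera_info("top");r.read_camera("top")
for x in r.cut_out("top","lower_block"): print("top",np.round(x["location"]),x["pixels"].sum())
```

```text
[(0.87, array([255., 162.]), np.int64(1889)), (0.62, array([144., 290.]), np.int64(3364))]
(array([ 0.34282777, -0.05528831,  3.79729855]), np.float64(0.703206562266965))
(array([ 0.54549826,  0.07325374, -0.17757965]), np.float64(0.9186237028945932))
side (array([ 0.54777697,  0.07691302, -0.1760496 ]), np.float64(0.8986615678776291))
top [168. 149.] 717
top [299. 292.] 738
top [238. 159.] 802
```

View pics/w2.png

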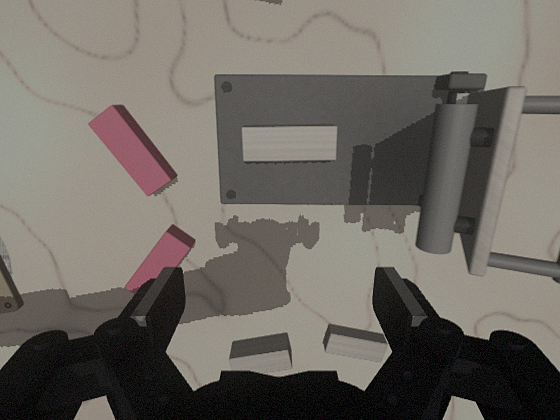

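The wrist view shows the lower block's bright top face at cols 243–337, rows 126–161, lined up with the slab. The thick block is at (352,260) and the thin one at (340,355).

Run:
```python
from h import *
import pickle
i,_=pickle.load(open("w2.pkl","rb"));g=cv2.imread("pics/w2.png",0)
roi=g[105:185,228:352];t,b=cv2.threshold(cv2.GaussianBlur(cv2.resize(roi,None,fx=4,fy=4,interpolation=cv2.INTER_CUBIC),(5,5),0),0,255,cv2.THRESH_OTSU)
c=max(cv2.findContours(b,0,1)[0],key=cv2.contourArea);rc=cv2.minAreaRect(c);P=cv2.boxPoints(rc)/4+[228-.375,105-.375]
print(t,np.round(P,1));Wd=np.array([ray(i,(y,x),.05) for x,y in P]);print(np.round(Wd,4),Wd.mean(0),np.linalg.norm(Wd-np.roll(Wd,1,0),axis=1))
d=np.roll(Wd,-1,0)-Wd;print(np.degrees(np.arctan2(d[:,1],d[:,0])))
# slab near corners for consistency
for x,y in((216,75),(221,203)): print(ray(i,(y,x),.02))
go((.447,-.239,.30),1.61)
```

```text
115.0 [[241.3 126.9]
 [336.6 125.3]
 [337.2 159.2]
 [241.9 160.8]]
[[0.4964 0.1005 0.05  ]
 [0.6026 0.0824 0.05  ]
 [0.5982 0.044  0.05  ]
 [0.4885 0.0626 0.05  ]] [0.54640848 0.07237547 0.05      ] [0.03871334 0.10774397 0.03864415 0.1112187 ]
[ -9.68702184 -96.51465933 170.36724985  78.33513117]
[0.47643475 0.16191794 0.02      ]
[0.44488732 0.00852475 0.02      ]
yaw -0.1868 shift [ 0.0294  0.1978 -0.5591] turn -0.5719
```

arm_command:
  translation:
    - [0, 0, 0]
    - [0, 0, 0]
    - [0, 0, 0]
    - [0, 0, 0]
    - [0, 0, 0]
    - [0, 0, 0]
    - [0, 0, 0]
    - [0, 0, 0]
    - [0, 0, 0]
    - [0, 0, 0]
    - [0.01, 0.0283, -0.08]
    - [0.01, 0.0283, -0.08]
    - [0.01, 0.0283, -0.08]
    - [0.01, 0.0283, -0.08]
    - [0.01, 0.0283, -0.08]
    - [0.01, 0.0283, -0.08]
    - [0.01, 0.0283, -0.08]
    - [0, 0, 0]
  turn: [-0.0572, -0.0572, -0.0572, -0.0572, -0.0572, -0.0572, -0.0572, -0.0572, -0.0572, -0.0572, 0, 0, 0, 0, 0, 0, 0, 0]

```text
time: 12.7
eef_pos: [0.4445, -0.2436, 0.2791]
tcp_rot: [-0.491, 0.508, -0.493, -0.508]
ft_force: [-0.6, 0.9, 0.1]
gripper_width: 0.0853
```

Run:
```python
from h import *
i=r.camera_info("wrist");im=r.read_camera("wrist");cv2.imwrite("pics/w3.png",im[:,:,::-1])
for n in("thick_block","thin_block"):
  for x in r.cut_out("wrist",n)[:2]:
    print(n,round(x["p"],2),np.round(x["location"]),x["pixels"].sum(),[fit([(i,x["pixels"])],ray(i,x["location"],h),.09,.036,0,h) for h in(.04,.025)])
I={c:r.camera_info(c) for c in("side","top")}
print([np.round(ray(I["top"],(125+y/4,195+x/4),.04),4) for x,y in((620,430),(680,430),(692,572),(632,574))])
go((.447,-.239,.03),1.61)
```

```text
thick_block 0.74 [405. 462.] 698 [(array([0.84526699, 0.05367139, 0.01583245]), np.float64(0.8966442953020134)), (array([0.84321717, 0.06045423, 0.23400176]), np.float64(0.8917808219178082))]
thick_block 0.63 [173. 280.] 2662 [(array([ 0.44638128, -0.24162315,  0.0333263 ]), np.float64(0.9546436285097192)), (array([ 0.44787424, -0.24104127,  0.01651177]), np.float64(0.9645257654966393))]
thin_block 0.87 [277. 272.] 1982 [(array([ 0.58709797, -0.25265639, -0.3328407 ]), np.float64(0.7903354632587859)), (array([ 0.58973402, -0.25227485,  2.7605093 ]), np.float64(0.9229332087809435))]
thin_block 0.17 [407. 460.] 674 [(array([0.84310905, 0.05916772, 0.27284718]), np.float64(0.8708791208791209)), (array([ 0.84513831,  0.04634039, -0.22865166]), np.float64(0.8714859437751004))]
[array([ 0.4899, -0.2223,  0.04  ]), array([ 0.4871, -0.2608,  0.04  ]), array([ 0.3959, -0.2586,  0.04  ]), array([ 0.3974, -0.2205,  0.04  ])]
yaw 1.611 shift [ 0.4989 -0.001  -0.0006] turn 0.0003
```

View pics/w3.png

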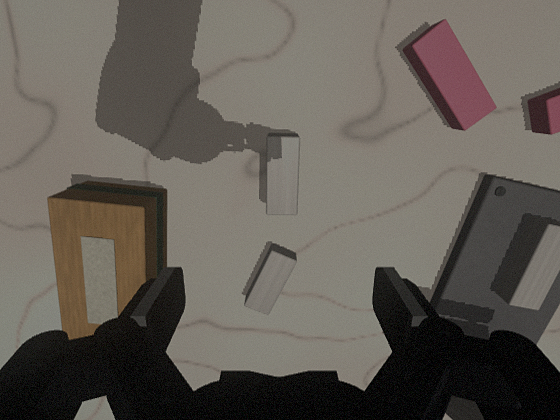

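The wrist view shows the thick block at (173,282) and the thin one at (277,272), well clear of the fingers. Descending.

arm_command:
  translation:
    - [0.06, 0.002, -0.003]
    - [0.06, 0, 0]
    - [0.06, 0, 0]
    - [0.06, 0, 0]
    - [0.06, 0, 0]
    - [0.06, 0, 0]
    - [0.05, 0, 0]
    - [0.04, 0, 0]
    - [0.03, 0, 0]
    - [0.018, 0, 0]
    - [0, 0, 0]
  turn: [0, 0, 0, 0, 0, 0, 0, 0, 0, 0, 0]

```text
time: 14.22
eef_pos: [0.445, -0.2405, 0.0302]
tcp_rot: [0.49, -0.51, 0.49, 0.51]
ft_force: [-0.4, 0.2, -0.4]
gripper_width: 0.0855
```

arm_command:
  translation:
    - [0, 0, 0]
    - [0, 0, 0]
    - [0, 0, 0]
    - [0, 0, 0]
    - [0, 0, 0]
    - [0, 0, 0]
    - [0, 0, 0]
  turn: [0, 0, 0, 0, 0, 0, 0]
  claw: 1
  newtons: 50

```text
time: 15.1
eef_pos: [0.4451, -0.241, 0.0311]
tcp_rot: [-0.49, 0.51, -0.49, -0.509]
ft_force: [-0.1, 0.4, 6.2]
gripper_width: 0.0356
```

arm_command:
  translation:
    - [-0.03, 0, 0]
    - [-0.06, 0, 0]
    - [-0.06, 0, 0]
    - [-0.06, 0, 0]
    - [-0.06, 0, 0]
    - [-0.03, 0, 0]
    - [0, 0, 0]
  turn: [0, 0, 0, 0, 0.0347, 0.0347, 0]

```text
time: 15.98
eef_pos: [0.4451, -0.241, 0.1818]
tcp_rot: [0.543, -0.455, 0.542, 0.453]
ft_force: [0.4, 0.4, -4.6]
gripper_width: 0.0353
```

Run:
```python
from h import *
go((.544,.0705,.18),1.393)
print(r.sense()["ft_force"],r.sense()["gripper_width"])
```

```text
yaw 1.3935 shift [ 0.0035 -0.0845  0.6481] turn 0.0002
[ 0.36427464  0.39450221 -4.55395162] 0.03533387716900991
```

arm_command:
  translation:
    - [0, -0.0106, 0.081]
    - [0, -0.0106, 0.081]
    - [0, -0.0106, 0.081]
    - [0, -0.0106, 0.081]
    - [0, -0.0106, 0.081]
    - [0, -0.0106, 0.081]
    - [0, -0.0106, 0.081]
    - [0, -0.0106, 0.081]
    - [0.05, 0, 0]
    - [0.05, 0, 0]
    - [0.04, 0, 0]
    - [0, 0, 0]
  turn: [0, 0, 0, 0, 0, 0, 0, 0, 0, 0, 0, 0]

```text
time: 17.48
eef_pos: [0.5419, 0.0702, 0.1083]
tcp_rot: [0.54, -0.453, 0.544, 0.455]
ft_force: [-1.1, 0.7, -3.4]
gripper_width: 0.0352
```

Run:
```python
from h import *
go((.544,.0705,.082),1.393)
a=cv2.resize(r.read_camera("side")[150:250,210:350],None,fx=5,fy=5,interpolation=cv2.INTER_CUBIC)
cv2.imwrite("pics/s3.png",a[:,:,::-1])
```

```text
yaw 1.3941 shift [ 0.0525 -0.0041  0.0013] turn 0.0003
```

View pics/s3.png

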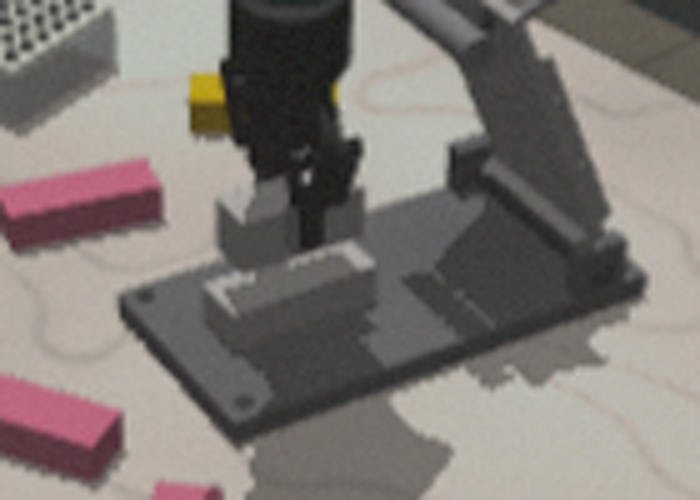

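The side crop shows the thick block held straight above the lower block and parallel to it. Lowering onto it slowly.

arm_command:
  translation:
    - [0.02, -0.004, 0.001]
    - [0.015, 0, 0]
    - [0.01, 0, 0]
    - [0.006, 0, 0]
    - [0, 0, 0]
    - [0, 0, 0]
  turn: [0, 0, 0, 0, 0, 0]

```text
time: 18.27
eef_pos: [0.5463, 0.0706, 0.0851]
tcp_rot: [0.543, -0.454, 0.542, 0.453]
ft_force: [-0.1, 0.3, -4.2]
gripper_width: 0.0354
```

Run:
```python
from h import *
s=r.sense();print(s["eef_pos"],s["ft_force"])
I={c:r.camera_info(c) for c in("side","top")}
j=I["side"];im=r.read_camera("side");y=(.5455,.0715,-.178)
a=cv2.resize(im[170:230,230:310],None,fx=10,fy=10,interpolation=cv2.INTER_CUBIC)
def draw(p,L,W,z0,z1,col):
    P=(proj(j,box(p,L,W,z0,z1))-[230,170]+.5)*10
    for a1,b1 in((0,1),(2,3),(4,5),(6,7),(0,2),(2,6),(6,4),(4,0),(1,3),(3,7),(7,5),(5,1)): cv2.line(a,*[tuple(int(v) for v in P[k]) for k in(a1,b1)],col,1)
a=np.ascontiguousarray(a)
draw((.544,.0705,-.178),.11,.04,.02,.05,(255,0,0))
draw((s["eef_pos"][0],s["eef_pos"][1],-.178),.09,.036,.05,.09,(0,255,0))
cv2.imwrite("pics/s4.png",a[:,:,::-1])
```

```text
[0.54626942 0.07064218 0.08511279] [-0.08700542  0.29748633 -4.23201581]
```

View pics/s4.png

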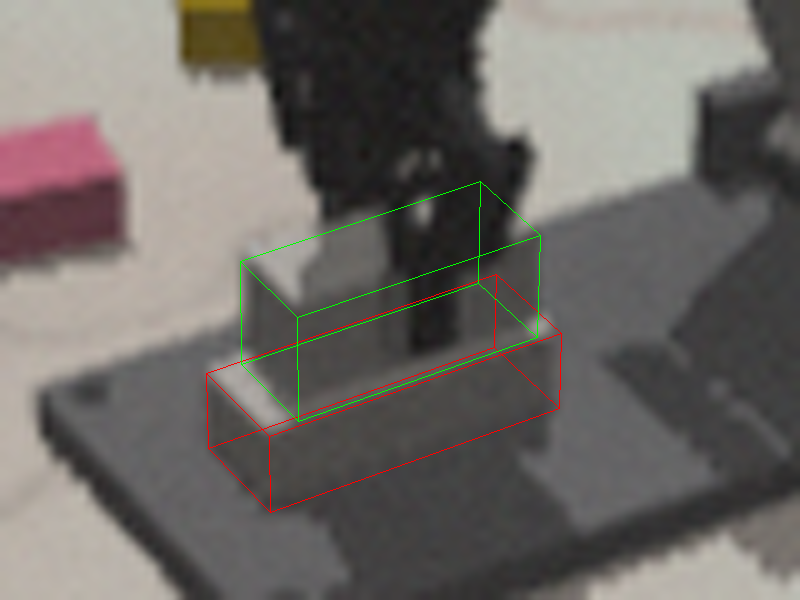

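The overlay shows the held block about 2 mm too far along +x and about 1–2 mm low in y relative to the lower block. I'll correct that and set it down.

arm_command:
  translation:
    - [0, 0.0045, 0.0022]
    - [0, 0, 0]
    - [0.005, 0, 0]
    - [0, 0, 0]
  turn: [0, 0, 0, 0]

```text
time: 18.82
eef_pos: [0.544, 0.072, 0.0822]
tcp_rot: [0.542, -0.453, 0.543, 0.454]
ft_force: [0.2, -1.2, -4.9]
gripper_width: 0.0355
```

arm_command:
  translation:
    - [0.003, 0, 0]
    - [0, 0, 0]
  turn: [0, 0]

```text
time: 19.08
eef_pos: [0.5442, 0.0721, 0.0812]
tcp_rot: [0.543, -0.453, 0.542, 0.453]
ft_force: [-0.8, -0.5, -0.2]
gripper_width: 0.0356
```

Contact: the block's weight has come off the wrist. Opening and rising straight up.

arm_command:
  translation:
    - [0, 0, 0]
    - [0, 0, 0]
    - [0, 0, 0]
    - [0, 0, 0]
    - [-0.02, 0, 0]
    - [-0.04, 0, 0]
    - [-0.06, 0, 0]
    - [-0.08, 0, 0]
    - [-0.08, 0, 0]
    - [-0.08, 0, 0]
    - [-0.08, 0, 0]
    - [-0.04, 0, 0]
    - [0, 0, 0]
  turn: [0, 0, 0, 0, 0, 0, 0, 0, 0, 0, 0, 0, 0]
  claw: -0.6

```text
time: 20.7
eef_pos: [0.5449, 0.0721, 0.323]
tcp_rot: [0.544, -0.454, 0.541, 0.453]
ft_force: [0.1, -0.4, 0.8]
gripper_width: 0.0688
```

Run:
```python
from h import *
s=r.sense();print(s["eef_pos"],s["ft_force"])
i=r.camera_info("wrist");im=r.read_camera("wrist")
j=r.camera_info("side");ims=r.read_camera("side")
a=cv2.resize(ims[165:240,235:310],None,fx=8,fy=8,interpolation=cv2.INTER_CUBIC)
c=proj(i,[.544,.072,.07])[0].astype(int);print(c)
x0,y0=max(c[0]-100,0),max(c[1]-75,0);b=cv2.resize(im[y0:y0+150,x0:x0+200],None,fx=2,fy=2,interpolation=cv2.INTER_CUBIC)
cv2.imwrite("pics/s5.png",a[:,:,::-1]);cv2.imwrite("pics/w5.png",im[:,:,::-1]);print(x0,y0)
go((.712,.034,.35),-.187)
```

```text
[0.54487812 0.07210161 0.32301725] [ 0.0704082  -0.39766301  0.81762242]
[278 170]
178 95
yaw 1.3925 shift [-0.059  -0.0122  0.3452] turn 0.5028
```

View pics/w5.png

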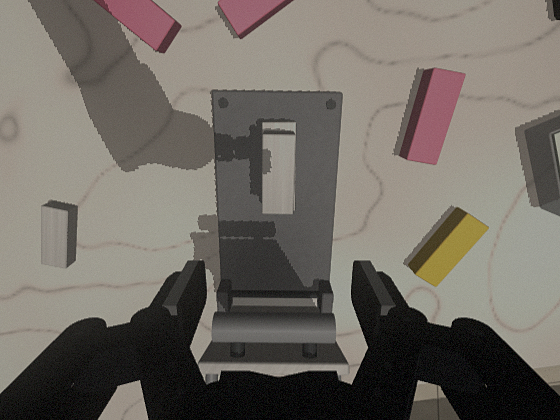

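View pics/s5.png

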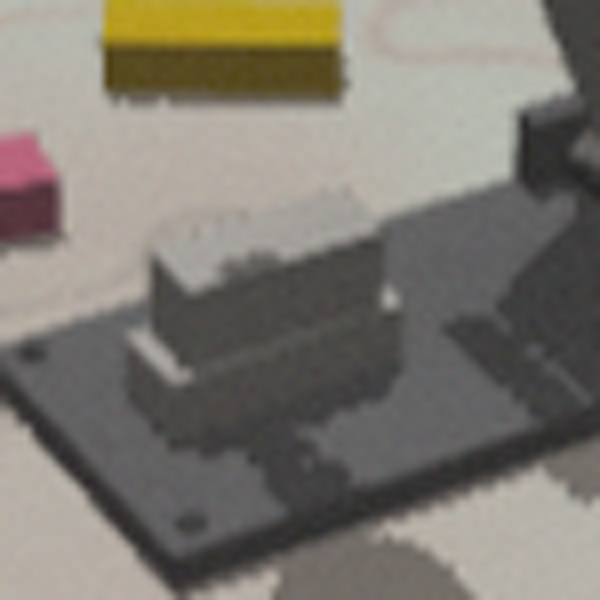

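The wrist view shows the thick block on the lower one (cols 263–296, rows 133–213), with a strip of the lower block showing at its near end (row 122). The side crop shows similar strips at both ends. I'll check the offsets in numbers.

Run:
```python
from h import *
i=r.camera_info("wrist");g=cv2.imread("pics/w5.png",0)
u=np.array([np.cos(-.185),np.sin(-.185)]);v=np.array([-u[1],u[0]]);o=np.array([.543,.0655])
st=lambda rc,z:np.round([(ray(i,rc,z)[:2]-o)@u,(ray(i,rc,z)[:2]-o)@v],4)
print("cols",g[112:140,279].tolist());print("row128",g[126:130,255:305].mean(0).astype(int).tolist());print("row180",g[178:206,255:305].mean(0).astype(int).tolist());print("far",g[206:222,282].tolist())
print("lower near",st((121.7,279),.05),"thick near",st((133.5,279),.09),"thick far",st((213.5,280),.09))
j=r.camera_info("side")
S=lambda x,y,z:ray(j,(165+y/8-.5,235+x/8-.5),z)
print("side",[np.round([(S(*p)[:2]-o)@u,(S(*p)[:2]-o)@v],4) for p in((130,328,.05),(402,300,.05),(383,302,.05),(190,372,.05),(152,248,.09),(185,290,.09),(383,235,.09))])
```

```text
cols [90, 83, 85, 87, 87, 89, 80, 57, 57, 59, 119, 154, 155, 153, 157, 160, 114, 91, 90, 68, 55, 57, 105, 141, 151, 153, 151, 156]
row128 [58, 59, 60, 59, 60, 58, 56, 107, 144, 138, 130, 126, 129, 128, 128, 122, 146, 144, 144, 140, 142, 138, 133, 131, 130, 150, 147, 146, 147, 145, 155, 154, 155, 159, 157, 151, 154, 153, 157, 159, 142, 70, 89, 90, 88, 91, 89, 87, 89, 89]
row180 [70, 70, 69, 68, 63, 60, 58, 113, 146, 146, 145, 144, 142, 144, 146, 145, 146, 144, 143, 144, 144, 145, 146, 147, 147, 146, 147, 151, 151, 149, 149, 146, 146, 144, 144, 144, 146, 146, 127, 124, 82, 87, 89, 88, 88, 88, 88, 88, 89, 89]
far [153, 148, 154, 153, 147, 146, 155, 145, 95, 86, 84, 85, 85, 86, 85, 83]
lower near [-0.0563  0.0058] thick near [-0.0469  0.0058] thick far [0.0413 0.0076]
side [array([-0.0498,  0.0303]), array([ 0.0553, -0.0087]), array([ 0.0478, -0.006 ]), array([-0.044 , -0.0081]), array([-0.0424,  0.0243]), array([-0.0456, -0.0076]), array([ 0.0417, -0.0143])]
```

Near-end overhang is 9.4 mm against the ideal 10 mm, and the lateral offset is about 1 mm, so the placing is good. Now I go back to the bar.

arm_command:
  translation:
    - [-0.01, 0, 0]
    - [-0.01, 0, 0]
    - [-0.01, 0, 0]
    - [-0.01, 0, 0]
    - [-0.01, 0, 0]
    - [-0.01, 0, 0]
    - [0, 0, 0]
    - [0, 0, 0]
    - [0, 0, 0]
    - [0, -0.0024, 0.069]
    - [0, -0.0024, 0.069]
    - [0, -0.0024, 0.069]
    - [0, -0.0024, 0.069]
    - [0, -0.0024, 0.069]
    - [0, 0, 0]
    - [0, 0, 0]
  turn: [0.0559, 0.0559, 0.0559, 0.0559, 0.0559, 0.0559, 0.0559, 0.0559, 0.0559, 0, 0, 0, 0, 0, 0, 0]
  claw: 0.3

```text
time: 22.8
eef_pos: [0.7115, 0.034, 0.3494]
tcp_rot: [0.703, 0.066, 0.705, -0.067]
ft_force: [0.2, -0.2, -0.6]
gripper_width: 0.0298
```

Run:
```python
from h import *
go((.713,.0335,.258),-.187)
I={c:r.camera_info(c) for c in("side","top")}
B=proj(I["side"],[.712,.034,.247])[0];print("pred bar side",B)
for c in I:
    r.read_camera(c);print(c,proj(I[c],[.712,.034,.247])[0],[(round(d["p"],2),np.round(d["location"],1)) for d in r.spot_point(c,"bar")][:3])
import numpy as np
t=np.linspace(1.165,.365,21);x=.19-.205*np.cos(t)+.067*np.sin(t);z=.032+.205*np.sin(t)+.067*np.cos(t)
print([[float(round(-a/.5,4)),0,float(round(b/.5,4))] for a,b in zip(np.diff(z),np.diff(x))])
```

```text
yaw -0.1886 shift [ 0.1828 -0.0004  0.0031] turn -0.0005
pred bar side [315.94604696 138.66942385]
side [315.94604696 138.66942385] [(0.91, array([137.9, 317. ]))]
top [240.62601898 129.75613814] [(0.63, array([129.5, 238.9]))]
[[0.0019, 0, -0.0171], [0.0026, 0, -0.0171], [0.0033, 0, -0.0169], [0.0039, 0, -0.0168], [0.0046, 0, -0.0166], [0.0053, 0, -0.0164], [0.0059, 0, -0.0162], [0.0066, 0, -0.016], [0.0072, 0, -0.0157], [0.0078, 0, -0.0154], [0.0084, 0, -0.0151], [0.009, 0, -0.0147], [0.0096, 0, -0.0143], [0.0102, 0, -0.0139], [0.0107, 0, -0.0135], [0.0112, 0, -0.0131], [0.0118, 0, -0.0126], [0.0123, 0, -0.0121], [0.0127, 0, -0.0116], [0.0132, 0, -0.0111]]
```

The bar is seen where predicted in both cameras, within 2 px. Lowering over it and pinching.

arm_command:
  translation:
    - [0.05, 0, 0.003]
    - [0.05, 0, 0]
    - [0.04, 0, 0]
    - [0.03, 0, 0]
    - [0.013, 0, 0]
    - [0, 0, 0]
  turn: [0, 0, 0, 0, 0, 0]

```text
time: 23.75
eef_pos: [0.7139, 0.0337, 0.2595]
tcp_rot: [0.704, 0.066, 0.704, -0.066]
ft_force: [-0.1, -0.5, 1.0]
gripper_width: 0.03
```

arm_command:
  translation:
    - [0, 0, 0]
    - [0, 0, 0]
    - [0, 0, 0]
    - [0, 0, 0]
  turn: [0, 0, 0, 0]
  claw: 1
  newtons: 40

```text
time: 24.25
eef_pos: [0.7138, 0.0337, 0.2605]
tcp_rot: [0.704, 0.067, 0.704, -0.066]
ft_force: [-4.0, 0.2, 6.4]
gripper_width: 0.0124
```

arm_command:
  translation:
    - [0.0019, 0, -0.0171]
    - [0.0026, 0, -0.0171]
    - [0.0033, 0, -0.0169]
    - [0.0039, 0, -0.0168]
    - [0.0046, 0, -0.0166]
    - [0.0053, 0, -0.0164]
    - [0.0059, 0, -0.0162]
    - [0.0066, 0, -0.016]
    - [0.0072, 0, -0.0157]
    - [0.0078, 0, -0.0154]
    - [0.0084, 0, -0.0151]
    - [0.009, 0, -0.0147]
    - [0.0096, 0, -0.0143]
    - [0.0102, 0, -0.0139]
    - [0.005, 0, -0.007]
    - [0, 0, 0]
  turn: [0, 0, 0, 0, 0, 0, 0, 0, 0, 0, 0, 0, 0, 0, 0, 0]

```text
time: 26.25
eef_pos: [0.604, 0.055, 0.2149]
tcp_rot: [0.706, 0.067, 0.702, -0.066]
ft_force: [5.0, 0.7, 2.5]
gripper_width: 0.0121
```

Run:
```python
import numpy as np
from h import *
s=r.sense();p=s["eef_pos"];print(p,s["ft_force"])
d=(np.array([p[0]-.543,p[1]-.0655])@[np.cos(-.185),np.sin(-.185)])
for t in np.arange(.4,.7,.02): 
    x=.19-.205*np.cos(t)+.067*np.sin(t);z=.032+.205*np.sin(t)+.067*np.cos(t);print(round(t,2),round(x-d,4),round(z-(p[2]-.010),4))
t=np.linspace(.59,.35,25);x=.19-.205*np.cos(t)+.067*np.sin(t);z=.032+.205*np.sin(t)+.067*np.cos(t)
print([[float(round(-a/.5,4)),0,float(round(b/.5,4))] for a,b in zip(np.diff(z),np.diff(x))][::6])
```

```text
[0.60397828 0.05503611 0.2149377 ] [5.01041181 0.70390249 2.47332208]
0.4 -0.0346 -0.0314
0.42 -0.0317 -0.0282
0.44 -0.0288 -0.025
0.46 -0.0258 -0.0219
0.48 -0.0228 -0.0188
0.5 -0.0196 -0.0159
0.52 -0.0165 -0.0129
0.54 -0.0132 -0.0101
0.56 -0.01 -0.0073
0.58 -0.0066 -0.0045
0.6 -0.0032 -0.0019
0.62 0.0002 0.0007
0.64 0.0037 0.0032
0.66 0.0073 0.0057
0.68 0.0109 0.0081
[[0.0027, 0, -0.0034], [0.0029, 0, -0.0032], [0.0031, 0, -0.003], [0.0032, 0, -0.0028]]
```

arm_command:
  translation:
    - [0.0027, 0, -0.0034]
    - [0.0027, 0, -0.0034]
    - [0.0027, 0, -0.0034]
    - [0.0027, 0, -0.0034]
    - [0.0028, 0, -0.0033]
    - [0.0028, 0, -0.0033]
    - [0.0028, 0, -0.0033]
    - [0.0028, 0, -0.0033]
    - [0.0028, 0, -0.0033]
    - [0.0028, 0, -0.0033]
    - [0.0028, 0, -0.0032]
    - [0.0028, 0, -0.0032]
  turn: [0, 0, 0, 0, 0, 0, 0, 0, 0, 0, 0, 0]

```text
time: 27.75
eef_pos: [0.5836, 0.059, 0.1976]
tcp_rot: [0.705, 0.066, 0.703, -0.066]
ft_force: [6.8, 0.1, 3.1]
gripper_width: 0.0125
```

arm_command:
  translation:
    - [0.0029, 0, -0.0032]
    - [0.0029, 0, -0.0032]
  turn: [0, 0]

```text
time: 28.0
eef_pos: [0.5805, 0.0596, 0.1947]
tcp_rot: [0.705, 0.067, 0.702, -0.066]
ft_force: [6.5, 0.9, 1.3]
gripper_width: 0.0118
```

arm_command:
  translation:
    - [0.0029, 0, -0.0031]
    - [0.0029, 0, -0.0031]
  turn: [0, 0]

```text
time: 28.25
eef_pos: [0.5778, 0.0601, 0.1919]
tcp_rot: [0.706, 0.066, 0.702, -0.066]
ft_force: [6.5, 0.3, 2.2]
gripper_width: 0.0122
```

arm_command:
  translation:
    - [0.003, 0, -0.0031]
    - [0, 0, 0]
  turn: [0, 0]

```text
time: 28.5
eef_pos: [0.576, 0.0604, 0.1901]
tcp_rot: [0.705, 0.066, 0.702, -0.066]
ft_force: [6.4, -0.0, 1.0]
gripper_width: 0.0124
```

arm_command:
  translation:
    - [0.003, 0, -0.003]
    - [0, 0, 0]
  turn: [0, 0]

```text
time: 28.75
eef_pos: [0.5747, 0.0607, 0.1886]
tcp_rot: [0.706, 0.066, 0.702, -0.066]
ft_force: [6.5, 1.4, 0.2]
gripper_width: 0.0126
```

arm_command:
  translation:
    - [0.003, 0, -0.003]
    - [0, 0, 0]
  turn: [0, 0]

```text
time: 29.0
eef_pos: [0.5739, 0.0609, 0.1878]
tcp_rot: [0.706, 0.067, 0.702, -0.066]
ft_force: [8.5, 0.1, 2.5]
gripper_width: 0.0123
```

arm_command:
  translation:
    - [0.003, 0, -0.003]
    - [0, 0, 0]
  turn: [0, 0]

```text
time: 29.25
eef_pos: [0.5738, 0.0609, 0.1877]
tcp_rot: [0.707, 0.067, 0.701, -0.066]
ft_force: [7.2, 0.2, 10.7]
gripper_width: 0.0123
```

arm_command:
  translation:
    - [0.003, 0, -0.003]
    - [0, 0, 0]
  turn: [0, 0]

```text
time: 29.5
eef_pos: [0.5738, 0.0609, 0.1876]
tcp_rot: [0.709, 0.067, 0.699, -0.066]
ft_force: [7.2, -0.1, 18.1]
gripper_width: 0.0122
```

Contact: the plate stopped at about 0.43 rad, within the expected range, and the upward force is rising to 18 N. A touch more, then hold.

arm_command:
  translation:
    - [0.0008, 0, 0]
    - [0, 0, 0]
    - [0, 0, 0]
    - [0, 0, 0]
  turn: [0, 0, 0, 0]

```text
time: 30.0
eef_pos: [0.5738, 0.0608, 0.1876]
tcp_rot: [0.709, 0.067, 0.699, -0.066]
ft_force: [6.0, 0.1, 20.9]
gripper_width: 0.0122
```

arm_command:
  translation:
    - [0, 0, 0]
    - [0, 0, 0]
    - [0, 0, 0]
  turn: [0, 0, 0]

```text
time: 30.38
eef_pos: [0.5738, 0.0608, 0.1876]
tcp_rot: [0.709, 0.067, 0.699, -0.066]
ft_force: [6.7, 1.3, 21.6]
gripper_width: 0.0122
```

Held at about 21 N vertical, 22 N total. Relieving the load before opening.

arm_command:
  translation:
    - [-0.002, 0, 0]
    - [-0.002, 0, 0]
    - [0, 0, 0]
  turn: [0, 0, 0]

```text
time: 30.75
eef_pos: [0.5737, 0.0609, 0.1877]
tcp_rot: [0.708, 0.067, 0.699, -0.066]
ft_force: [11.2, 0.0, 6.6]
gripper_width: 0.0128
```

arm_command:
  translation:
    - [0, 0, 0.003]
    - [0, 0, 0]
  turn: [0, 0]

```text
time: 31.0
eef_pos: [0.5739, 0.0609, 0.1877]
tcp_rot: [0.707, 0.067, 0.701, -0.066]
ft_force: [8.1, 0.4, 10.1]
gripper_width: 0.0126
```

arm_command:
  translation:
    - [0, 0, 0]
    - [0, 0, 0]
    - [0, 0, 0]
    - [0, 0, 0]
  turn: [0, 0, 0, 0]
  claw: 0.3

```text
time: 31.5
eef_pos: [0.5689, 0.0611, 0.185]
tcp_rot: [0.703, 0.066, 0.705, -0.067]
ft_force: [0.5, -0.0, 0.3]
gripper_width: 0.0302
```

arm_command:
  translation:
    - [-0.02, 0, 0]
    - [-0.05, 0, 0]
    - [-0.08, 0, 0]
    - [-0.08, 0, 0]
    - [-0.06, 0, -0.06]
    - [-0.04, 0, -0.08]
    - [0, 0, -0.08]
    - [0, 0, 0]
  turn: [0, 0, 0, 0, 0, 0, 0, 0]

```text
time: 32.5
eef_pos: [0.4591, 0.0822, 0.3513]
tcp_rot: [0.704, 0.067, 0.704, -0.065]
ft_force: [-0.1, -0.3, 0.0]
gripper_width: 0.0302
```

Run:
```python
from h import *
from scipy.optimize import least_squares
s=r.sense();print(s["time"],s["eef_pos"],s["ft_force"])
p=(.543,.0655,-.185);I={c:r.camera_info(c) for c in("side","top")}
def bar(t):
    x=.19-.205*np.cos(t)+.067*np.sin(t);return [p[0]+x*np.cos(p[2]),p[1]+x*np.sin(p[2]),.032+.205*np.sin(t)+.067*np.cos(t)]
for c in I:
    r.read_camera(c)
    d=r.spot_point(c,"bar")
    for q in d[:2]:
        o=least_squares(lambda t:proj(I[c],bar(t[0]))[0]-q["location"][::-1],[.4]);print(c,"bar",round(q["p"],2),np.round(q["location"]),"theta",o.x,np.round(o.fun,1))
    for n in("thick_block","thin_block","lower_block"):
        print(c,n,[(round(q["p"],2),np.round(q["location"]).tolist()) for q in r.spot_in(c,n)][:6])
v=[]
for x in r.cut_out("side","thick_block")[:3]:
    print("thick cut",np.round(x["location"]),x["pixels"].sum(),"expected",proj(I["side"],[.544,.072,.07])[0])
```

```text
32.5 [0.45914539 0.08223178 0.35133801] [-0.08426116 -0.28129281  0.032962  ]
side thick_block [(0.53, [203.0, 264.0])]
side thin_block [(0.66, [256.0, 354.0])]
side lower_block [(0.92, [233.0, 216.0]), (0.88, [190.0, 221.0]), (0.73, [260.0, 242.0]), (0.52, [169.0, 260.0]), (0.49, [210.0, 266.0]), (0.26, [202.0, 265.0])]
top bar 0.89 [194. 234.] theta [0.46601919] [1.6 0.1]
top bar 0.57 [148. 243.] theta [0.98613918] [-4.3 -0.4]
top thick_block [(0.57, [232.0, 238.0])]
top thin_block [(0.56, [195.0, 357.0])]
top lower_block [(0.7, [168.0, 150.0]), (0.68, [293.0, 239.0]), (0.68, [299.0, 293.0]), (0.66, [243.0, 155.0]), (0.41, [239.0, 236.0])]
thick cut [204. 267.] 352 expected [267.75550544 199.5785428 ]
```

Run:
```python
from h import *
from scipy.optimize import least_squares
p=(.543,.0655,-.185);I={c:r.camera_info(c) for c in("side","top")}
def bar(t,y=0):
    x=.19-.205*np.cos(t)+.067*np.sin(t);c,s=np.cos(p[2]),np.sin(p[2]);return [p[0]+x*c-y*s,p[1]+x*s+y*c,.032+.205*np.sin(t)+.067*np.cos(t)]
th=lambda c,l:least_squares(lambda t:proj(I[c],bar(t[0]))[0]-np.array(l)[::-1],[.4]).x[0]
print("cal at .35:",th("top",(201,231)),th("side",(172,276)))
t=r.read_camera("top")
for k in range(3):
    r.read_camera("top");print([ (round(q["p"],2),np.round(q["location"],1),round(th("top",q["location"]),3)) for q in r.spot_point("top","bar")[:1]])
# template: bar line in the top picture, before (theta .35) and now, normalised profile across the bar
old=cv2.imread("pics/top0.png",0).astype(float);new=cv2.cvtColor(t,cv2.COLOR_RGB2GRAY).astype(float)
def prof(g): 
    out=[]
    for a in np.arange(.28,.60,.01):
        q=np.float32([proj(I["top"],bar(a,y))[0] for y in np.linspace(-.03,.03,25)])
        out.append(cv2.remap(np.float32(g),q[:,:1],q[:,1:],cv2.INTER_LINEAR).mean())
    return np.round(out).astype(int).tolist()
print(prof(old));print(prof(new))
```

```text
cal at .35: 0.36621633230103384 0.37996178935042574
[(0.94, array([192. , 233.1]), np.float64(0.486))]
[(0.91, array([194.4, 232.7]), np.float64(0.455))]
[]
[79, 76, 72, 73, 80, 93, 105, 112, 112, 108, 108, 116, 129, 139, 144, 145, 146, 146, 146, 146, 146, 146, 146, 146, 146, 146, 146, 146, 146, 146, 146, 146]
[120, 117, 111, 101, 92, 85, 82, 81, 80, 78, 78, 82, 89, 97, 101, 100, 99, 100, 107, 115, 120, 122, 123, 123, 123, 124, 124, 125, 126, 126, 127, 127]
```

The bar's image profile puts the plate at about 0.42–0.43 rad, the same as at contact, so it stayed down when released. The gripper is clear and the wrist force is about 0. Handing in.

```bash
python3 -c "
from workcell import r
print(r.hand_in())"
```

```text
the job is handed in; nothing more can be done
None
```

The tilt stand is set: the plate rests on the two-block stack at about 0.43 rad, within the 0.357–0.475 rad expected. I raised the plate by the bar to about 1.16 rad, set the thick spare flat on the lower block, and brought the plate down in small steps until I felt contact. I then pressed with about 21 N vertical (22 N total) for roughly 0.9 s, released the bar and backed clear. I handed in at about 33 s of the 72 s allowed.

**Stack:** before lowering, the thick block sat about 1 mm off centre both ways by the wrist camera. The overhang at the near end was 9.4 mm against 10 mm ideal, and the blocks lay parallel. I saw no sign that the lower block had moved, but I did not measure it again at the end.

**Plate after release:** matching the bar in the top picture before and after gave about 0.42 rad, so the plate stayed down. The wrist force was about 0 N.

**What disagreed or failed:**
- The network's bar points in the top picture read 0.455–0.486 rad. They had read about 0.015 rad high at the start too, so I trusted the bar match and the contact reading.
- The side camera found no bar at the end.
- The side camera's absolute block positions were a few mm off the other views.
- The final camera check was in numbers only, because I had used all 12 viewings.

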